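# Put the green lap away and screw its pot shut

## Robot

A 6-joint arm with a two-finger parallel gripper is mounted at the origin on the work surface. World frame = base frame: x ahead of the robot, y to its left, z up, the work surface at z = 0. Lengths are in m, angles in degrees, forces in N, time in s.
With the tool pointing down it reaches from about 0.3 to 0.875 m from the base axis. Payload 6.4 kg.
Tool frame: the origin (TCP) lies midway between the tips of the shut fingers; the grasp point (between the pads) lies 19 mm behind it; z points along the fingers, y is the line along which they close (so a half turn about z gives the same grasp; the last joint's range is limited). The gripper opens to 85 mm and grips with 20 to 120 N. Pads are 22 mm wide; open, the fingers measure 114 mm over their backs; the gripper's body (76 mm by 85 mm) begins 54 mm behind the grasp point. The pads swing forward as they close: fully open they stand 13 mm farther back than shut.
Start: joints at [-75.132, 10.359, 92.074, -0, 77.567, -11.82], TCP at [0.258, -0.514, 0.231] pointing down, gripper open.
Joint ranges: [-171.53, 171.53], [-51.25, 118.39], [17.06, 147.69], [-65.23, 245.23], [0, 150.52], [-178.68, 178.68]. Speed limits (degrees/s): [147.25, 147.25, 172.46, 180, 180, 180].

## Interface

Orientations are given as a 3x3 rotation matrix whose columns are the frame's x, y, z axes.
In Python, from station import * gives the robot as it stands.
- The arm moves only by the tool play_rows, never from a script. Its argument "rows" is a list of rows, each a list of 3 entries, a list of its own where there are three numbers: the shift along the tool's x, y, z each as a share of 20 mm, from -1 to 1, then the turn about the tool's z as a share of 5 degrees, from -1 to 1, then the opening, from 0 (shut) to 1 (fully open). In form: [[[dx, dy, dz], roll, fingers], ...]. A call has 1 to 10 rows; each row shifts and turns the commanded pose from where the row before left it, along the tool's axes as they then stand; what a row does not reach is not made up. A row lasts 1/12 s, in which the tool goes at most 41.7 mm and 7.16 degrees, less where a joint would pass 70% of its speed; a pose out of reach is approached as far as the arm can. A call with a number of a shift or a turn outside -1 to 1 is refused whole. A call with a gripper value outside its range is refused whole. The fingers move at their own pace and stop on an object; the grip force is fixed at half the most. Time passes only in rows, so rows that do not move let the fingers close. It gives the time, the measured TCP pose, the force, the opening and the grip force at its end, in the units of the state.
- observe(): the state, without advancing time (a new reading comes with each control period).
- read_camera(name): name is "scene" or "top"; returns a dict with "frame" (420x560x3 uint8, red, green, blue), "range_z" (420x560 float32, m along the optical axis (not along the pixel's ray), 0 where there is no reading), "camera_matrix" (3x3 intrinsics, pixels), "eye" and "orientation" of the camera in the world. Camera axes: x right, y up, looking along -z (the intrinsics and any distortion apply to the point x, -y, -z); pixel columns grow to the right and rows downward; lengths in m; the calibration is good to about 2 mm. A picture is of the moment at which its call begins.
- job_done(): hands the job in; it is judged then, once.
The state is a dict: "t": time; "q": joint angles; "qd": joint speeds; "effort": joint torques, N m; "ee_pos": TCP position; "tool_rot": TCP orientation; "force": force on the tool from outside, world axes, zero at the start; "ft_torque": the same for the moment, N m; "gripper_width": opening from 0.0 (shut) to 1.0 (fully open); "finger_force": force on a finger pad.
Only numpy, scipy, OpenCV 4.12 (cv2) and the standard library are available. Lean on these libraries where they do the work, as an engineer would, in place of code of your own. Each camera call takes 0.05 s, during which the arm holds its last target. There are 200 camera calls.

## Task

Put the green-handled hand lap away in the green-banded pot: lower it upright to the bottom without dropping it, swing that pot's lid down until it lies fully shut on the rim, and only then screw its green wing cap clockwise (seen from above) as far as it goes. Leave the orange lap, the orange pot and everything else on the bench as they are.

Things in the scene. Friction and masses are not known exactly. Their poses are not given: they have to be found in the camera images.
- lap_green: Hand lap to be put away, loose, about 0.2 kg: an aluminium disc 60 mm in diameter and 14 mm thick lying flat, with an upright green round handle, 26 mm in diameter, on its centre; 70 mm tall in all. Origin: centre of the underside; z up the handle.
- pot_green: White round pot with a green band, bolted to the bench by a 132 mm steel foot: outside diameter 112 mm, mouth 104 mm, wall 4 mm, rim 92 mm above the bench, inner floor 6 mm above the bench. Origin: centre of the underside on the bench; z up. Its lid hinges on its +x side and opens up and over to +x. Its yaw varies.
- green_floor (a point): Centre of the green pot's inner floor, 6 mm above the bench; axes as the pot's.
- green_hinge (a point): Middle of the green lid's hinge line (parallel to the pot's y): 66 mm from the pot's axis on its +x side, 95 mm above the bench. Its axes turn with the lid; lid shut, they are those of the pot.
- green_tab (a point): On the green lid: point on the outer face (top when shut) of its push tab, 146 mm from the hinge line, 98 mm above the bench when shut. The tab is a white plate, 6 mm thick, 36 mm wide, past the 114 mm lid disc, its tip 160 mm from the hinge line, with a black line along its middle. Axes turn with the lid: -x from hinge to tab, z out of the outer face.
- green_wing (a point): Centre of the top of the green cap's wing, on the cap's axis, which is 66 mm from the hinge line; lid shut, it is over the pot's centre, 136 mm above the bench. Wing: a bar 70 mm long, 20 mm thick, 30 mm tall, on a disc 92 mm wide, 8 mm thick. Lid shut, its length lies at (1.9 - cap_green) rad counter-clockwise of the pot's x axis; tight, its black-marked end points to the tab.
- lid_green (a joint): Swing of the green lid, rad: 0 shut flat on the rim, about 1.57 upright, starts open at 1.9 to 2.1, end stop 2.15. A stiff hinge (0.16 N m of friction): the lid stays where it is left and needs 1 to 3 N at the tab.
- cap_green (a joint): Turn of the green cap on its lid, rad: grows clockwise from above; starts at 0 to 0.4 (loose), 1.9 is the end stop (tight). Friction 0.1 N m; it stays where it is left.
- lap_orange: A second lap of the same size with an orange handle; it stays where it stands. Origin: centre of the underside.
- lid_orange (a joint): Swing of the lid of the orange-banded pot, which is built like the green one (0 shut); it stays open as it starts, at 1.9 to 2.1.
- cap_orange (a joint): Turn of the orange pot's cap, as cap_green; to be left as it is.
- pot_orange: White pot with an orange band, otherwise the same as pot_green, with its own open lid; stays as it is. Origin: centre of the underside.
- vase: Clear cut-glass vase, 220 mm tall, 110 mm wide at the top; bystander. Origin: centre of the underside.
- tumbler: Clear cut-glass tumbler, 92 mm tall, 80 mm wide; bystander. Origin: centre of the underside.
- marker: Black and grey marker pen, 132 mm long, 16 mm thick, lying along its x; bystander. Origin: about its middle, on the bench.
- bowl: Clear glass bowl, 170 mm wide, 70 mm tall; bystander. Origin: centre of the underside.
- spray: White bottle with blue cap, 180 mm tall, 66 mm wide; bystander. Origin: centre of the underside.
- templates: Pile of flat marking templates, 150 by 110 mm, 20 mm high; bystander. Origin: centre of the underside.
Things that resemble listed ones, but are neither listed nor needed, are in the scene too. Leave any pink or red look-alike of the lap_green alone.

How it is judged:
By the outcome, as a careful person would: the job done as asked, in the order asked, and still so for the second after the job is handed in, with the robot touching nothing.
It also fails if it takes over 72 s, if anything falls off the work surface, if the arm or the gripper's body presses on something with over 40 N, if the wrist force passes 120 N, or if a joint passes its speed limit or range.

## Working session

There is one attempt and no reset: what is moved stays moved. The work goes in short steps, Python scripts to look and compute and a tool call to move; the robot and the scene stay as the last step left them, time stands still between calls to the robot, and variables do not carry over. Pictures are saved under pics/ and viewed, at most 10 in all, crops included, and the job is handed in when it is done.

Besides the shell and the picture viewer there is one more tool, called after "Call:" as a command line: name --argument value ..., lists and objects as JSON in quotes. play_rows: Moves the arm, as the interface text tells. Shift numbers are shares of 20 mm and turn numbers shares of 5 degrees, none past 1 either way. Its arguments: {"type":"object","properties":{"rows":{"type":"array","items":{"type":"array"}}},"required":["rows"]}

```bash
mkdir -p pics; ls
python3 - <<'E'
from station import *
import cv2,numpy as np
s=observe(); print(s['t'],s['ee_pos'],np.round(s['tool_rot'],3),s['gripper_width'])
for n in('scene','top'):
    c=read_camera(n); cv2.imwrite(f'pics/{n}0.png',c['frame'][:,:,::-1]); np.savez(f'{n}0.npz',**c)
    print(n,c['camera_matrix'],c['eye'],np.round(c['orientation'],4),(c['range_z']>0).mean())
E
```

```text
pics
0.0 [ 0.25811538 -0.51316202  0.2303819 ] [[ 0.893  0.449 -0.   ]
 [ 0.449 -0.893  0.002]
 [ 0.    -0.002 -1.   ]] 0.9993731584314746
scene [[393.69107877   0.         272.81241042]
 [  0.         393.69107877 212.06209292]
 [  0.           0.           1.        ]] [1.04643831 0.70489474 0.73785284] [[-0.8306 -0.3166  0.458 ]
 [ 0.5568 -0.4826  0.6761]
 [ 0.007   0.8166  0.5772]] 0.9958843537414966
top [[544.9821472    0.         280.70842832]
 [  0.         544.9821472  215.69882085]
 [  0.           0.           1.        ]] [ 0.45057498 -0.01876277  1.57529092] [[-0.0204  0.9958 -0.0888]
 [-0.9996 -0.0222 -0.0194]
 [-0.0213  0.0884  0.9959]] 0.9959268707482993
```

View pics/top0.png

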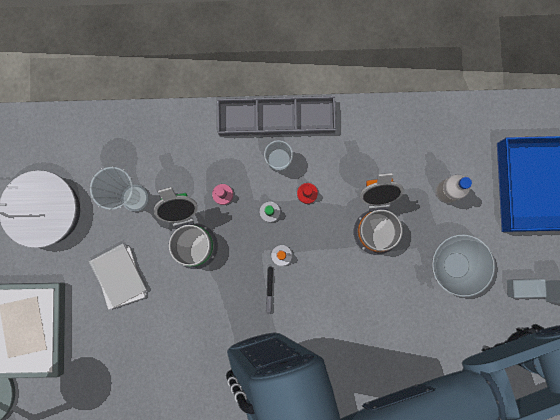

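View pics/scene0.png

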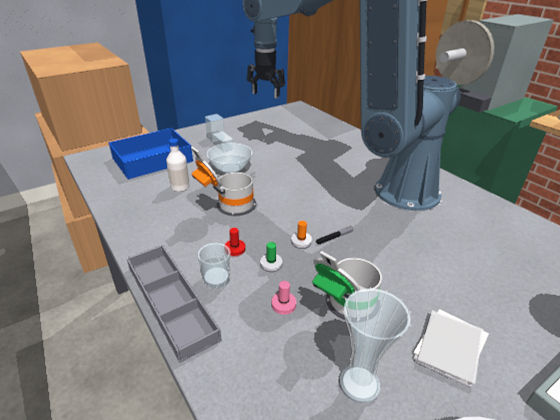

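The top view shows the green lap at (270,211), the green pot at (192,246) with its lid open upward at (176,208), and the vase at (112,187) left of the lid. The scene view shows the green cap and wing at (335,283), facing away behind the lid.

```bash
cat > h.py <<'E'
import numpy as np,cv2
def cloud(c):
    K=c['camera_matrix'];h,w=c['range_z'].shape
    u,v=np.meshgrid(np.arange(w),np.arange(h));z=c['range_z']
    p=np.stack([(u-K[0,2])/K[0,0]*z,-(v-K[1,2])/K[1,1]*z,-z],-1)
    P=p@np.array(c['orientation']).T+c['eye']; P[z<=0]=np.nan
    return P
def green(c):
    hsv=cv2.cvtColor(c['frame'],cv2.COLOR_RGB2HSV)
    return (hsv[...,0]>45)&(hsv[...,0]<80)&(hsv[...,1]>110)&(hsv[...,2]>50)
def circ(xy):
    A=np.c_[xy,np.ones(len(xy))];s=np.linalg.lstsq(A,(xy**2).sum(1),rcond=None)[0]
    c=s[:2]/2;return c,np.sqrt(s[2]+c@c)
E
python3 - <<'E'
from h import *
for n in('top','scene'):
    c=np.load(f'{n}0.npz');P=cloud(c);g=green(c)
    k,l,st,ce=cv2.connectedComponentsWithStats(g.astype(np.uint8))
    for i in range(1,k):
        if st[i,4]>15 and not (n=='scene' and ce[i][1]<90):
            q=P[l==i];print(n,ce[i].round(1),st[i],np.nanmedian(q,0).round(4),np.nanmin(q,0).round(3),np.nanmax(q,0).round(3))
    f=P.reshape(-1,3)
    print('bench z',np.nanmedian(f[np.abs(f[:,2])<.02,2]))
    a=f[(f[:,2]>.086)&(f[:,2]<.098)]
    c0=P[246,192] if n=='top' else None
    if n=='top': pc=c0[:2];print('c0',c0)
    a=a[np.linalg.norm(a[:,:2]-pc,axis=1)<.075]
    for _ in range(4):
        m,r=circ(a[:,:2]);d=np.abs(np.linalg.norm(a[:,:2]-m,axis=1)-r);a=a[d<max(.006,np.percentile(d,75))]
    print('rim',m,r,len(a),np.median(a[:,2])); 
# orange lap white disc etc: lap green disc at z 14mm near
c=np.load('top0.npz');P=cloud(c);f=P.reshape(-1,3)
p=P[211,270];print('lap px',p)
for lo,hi in((.008,.022),(.06,.08)):
    a=f[(f[:,2]>lo)&(f[:,2]<hi)&(np.linalg.norm(f[:,:2]-p[:2],axis=1)<.05)];print(lo,a.mean(0),(a.max(0)+a.min(0))/2,np.ptp(a,axis=0))
E
```

```text
top [182.6 194. ] [177 193  10   3  16] [0.6418 0.2658 0.1449] [0.639 0.259 0.14 ] [0.645 0.284 0.151]
top [269. 210.] [265 206   9   9  67] [0.6014 0.0427 0.069 ] [0.591 0.032 0.04 ] [0.613 0.054 0.078]
bench z -6.61350666473215e-05
c0 [0.50848768 0.26990767 0.00492491]
rim [0.5114229  0.26358068] 0.054756681993880216 215 0.09116804807883883
scene [500.7 144.5] [ 441   98  116  105 3647] [-0.726  -0.0658 -0.0634] [-1.028 -0.324 -0.426] [-0.659 -0.02   0.104]
scene [468.1 113.2] [464 108   9  11  29] [-0.6718 -0.2385  0.0674] [-0.68  -0.262  0.052] [-0.657 -0.214  0.087]
scene [455.3 119.3] [447 111  19  18 115] [-0.6717 -0.2943  0.0265] [-0.682 -0.329 -0.022] [-0.661 -0.24   0.073]
scene [457.3 135.1] [452 127  13  15  46] [-0.6734 -0.2615 -0.0474] [-0.686 -0.292 -0.072] [-0.663 -0.222 -0.01 ]
scene [478.9 130.3] [476 127   6   8  17] [-0.6726 -0.1661  0.0136] [-0.679 -0.176  0.   ] [-0.665 -0.152  0.029]
scene [497.4 131.4] [495 127   5  10  20] [-0.6725 -0.0829  0.0365] [-0.678 -0.097  0.019] [-0.663 -0.073  0.055]
scene [489.8 133.2] [486 129   8   8  25] [-0.6721 -0.1119  0.0196] [-0.683 -0.13  -0.002] [-0.663 -0.096  0.042]
scene [488.7 161. ] [484 159  10   7  26] [-0.6727 -0.0785 -0.1052] [-0.689 -0.097 -0.123] [-0.663 -0.054 -0.09 ]
scene [271.  251.8] [267 242   9  21 171] [0.6091 0.0527 0.0542] [ 0.556 -0.038  0.002] [0.618 0.058 0.074]
scene [332.3 282.7] [313 264  41  42 881] [0.6252 0.2988 0.1544] [0.561 0.25  0.036] [0.646 0.334 0.195]
bench z 0.0005183696824602735
rim [0.51078428 0.26387794] 0.053648950405938145 169 0.09102780631476448
lap px [0.59833817 0.0399123  0.07266497]
0.008 [0.60234404 0.04389108 0.01365972] [0.59611679 0.04508246 0.01469827] [0.0752284  0.05801796 0.01324126]
0.06 [0.60328604 0.0441989  0.06951327] [0.60345755 0.0442254  0.06915231] [0.02462993 0.02530716 0.01677668]
```

```bash
python3 - <<'E'
from h import *
pc=np.array([.511,.264])
allp={}
for n in('top','scene'):
    c=np.load(f'{n}0.npz');P=cloud(c);f=P.reshape(-1,3);col=c['frame'].reshape(-1,3)
    ok=(f[:,2]>.1)&(f[:,2]<.28)&(np.linalg.norm(f[:,:2]-pc-[.09,.02],axis=1)<.10)
    a=f[ok];cc=col[ok];print(n,len(a),a.min(0),a.max(0))
    allp[n]=(a,cc)
# plane ransac on top (inner face)
a=allp['top'][0];rng=np.random.default_rng(0);best=None
for _ in range(2000):
    p=a[rng.choice(len(a),3,replace=False)];nn=np.cross(p[1]-p[0],p[2]-p[0])
    if np.linalg.norm(nn)<1e-5: continue
    nn/=np.linalg.norm(nn);m=np.abs((a-p[0])@nn)<.0025
    if best is None or m.sum()>best.sum(): best=m
q=a[best];m=q.mean(0);nn=np.linalg.svd(q-m)[2][2]; nn*=-np.sign(nn[0])
print('inliers',len(q),m,nn,q.min(0),q.max(0))
# outer normal direction when lid at angle t: inner normal points -> pot (-x) & up/down
az=np.degrees(np.arctan2(-nn[1],-nn[0]));print('yaw',az,'elev n',np.degrees(np.arcsin(nn[2])))
y=np.radians(az);ex=np.array([np.cos(y),np.sin(y),0]);ey=np.array([-np.sin(y),np.cos(y),0])
o=np.r_[pc,0]+.066*ex+[0,0,.095]
l=(q-o)@np.c_[ex,ey,[0,0,1]];print('lid frame min/max/mean',l.min(0),l.max(0),l.mean(0))
r=np.hypot(l[:,0],l[:,2]);print('tip dist',np.sort(r)[-5:], 'y of far',l[r>.12][:,1].mean() if (r>.12).any() else None)
# lateral middle of lid disc & tab => yaw check
d=q-np.r_[pc,0];print('az of mean',np.degrees(np.arctan2(d[:,1].mean(),d[:,0].mean())))
E
python3 - <<'E'
import cv2
for n,(x,y,w,h) in {'top':(90,140,160,140),'scene':(270,220,160,180)}.items():
    i=cv2.imread(f'pics/{n}0.png')[y:y+h,x:x+w]
    globals()[n]=cv2.resize(i,(400,400*h//w),interpolation=2)
import numpy as np
H=max(top.shape[0],scene.shape[0]);f=lambda i:np.pad(i,((0,H-i.shape[0]),(0,0),(0,0)))
cv2.imwrite('pics/crop0.png',np.hstack([f(top),f(scene)]))
E
```

```text
top 1097 [0.56544177 0.23030655 0.10003779] [0.64837042 0.34046139 0.24305036]
scene 1270 [0.58667005 0.23324292 0.11307911] [0.64982039 0.34236777 0.24045242]
inliers 786 [0.60476832 0.28543537 0.16666884] [-0.86335943 -0.21111898  0.45830042] [0.56817924 0.23030655 0.10021475] [0.64527556 0.34046139 0.24305036]
yaw 13.741000411540458 elev n 27.27749105492937
lid frame min/max/mean [-0.005571   -0.05749271  0.00521475] [0.07012682 0.05523044 0.14805036] [ 0.03017623 -0.00145122  0.07166884]
tip dist [0.15953373 0.1599777  0.16031823 0.16069139 0.16360269] y of far -0.0009739463444690322
az of mean 12.876518409274686
```

View pics/crop0.png

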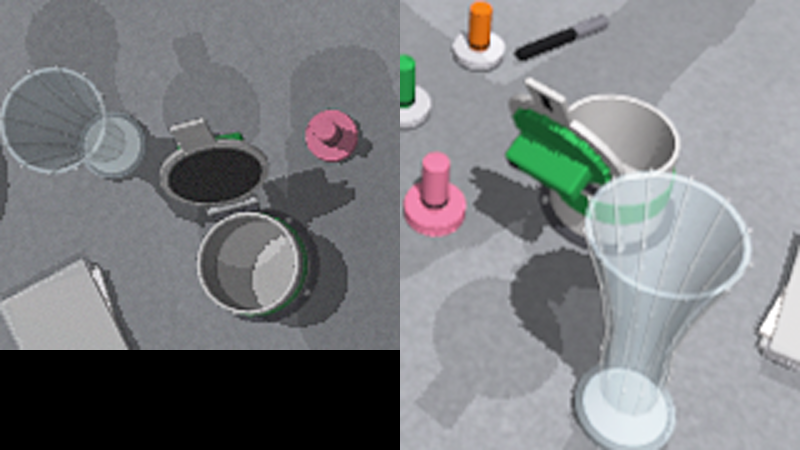

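Call:
play_rows --rows '[[[0.7, -0.7, 0], 0.9, 0.65], [[0.9, -0.9, 0], 0.9, 0.65], [[0.9, -0.9, 0], 0.9, 0.65], [[0.9, -0.9, 0], 0, 0.65], [[0.9, -0.9, 0], 0, 0.65], [[0.9, -0.9, 0], 0, 0.65], [[0.9, -0.9, 0], 0, 0.65], [[0.9, -0.9, 0], 0, 0.65], [[0.9, -0.9, 0], 0, 0.65], [[0.9, -0.9, 0], 0, 0.65]]'

```text
t: 0.93
ee_pos: [0.3803, -0.2961, 0.231]
tool_rot: [[0.974, 0.228, -0.0], [0.228, -0.974, 0.001], [-0.0, -0.001, -1.0]]
force: [-0.1, 0.1, 0.3]
gripper_width: 0.645
finger_force: 0.0
```

Call:
play_rows --rows '[[[0.9, -0.9, 0], 0, 0.65], [[0.9, -0.9, 0], 0, 0.65], [[0.9, -0.9, 0], 0, 0.65], [[0.9, -0.9, 0], 0, 0.65], [[0.9, -0.9, 0], 0, 0.65], [[0.9, -0.9, 0], 0, 0.65], [[0.9, -0.9, 0], 0, 0.65], [[0.9, -0.9, 0], 0, 0.65], [[0.9, -0.9, 0], 0, 0.65], [[0, 0, 0], 0, 0.65]]'

```text
t: 1.77
ee_pos: [0.502, -0.0993, 0.2309]
tool_rot: [[0.973, 0.231, 0.0], [0.231, -0.973, 0.002], [0.001, -0.002, -1.0]]
force: [-0.5, -0.0, -0.2]
gripper_width: 0.653
finger_force: 0.0
```

```bash
cat > go.py <<'E'
import sys,numpy as np
from station import *
s=observe();R=np.array(s['tool_rot']);p=np.array(s['ee_pos'])
print('t',round(s['t'],2),'pos',p.round(4),'yaw',np.degrees(np.arctan2(R[1,0],R[0,0])).round(2),'Rz',R[:,2].round(3),'q',np.round(s['q'],1),'w',round(s['gripper_width'],3),'F',np.round(s['force'],1),'fin',np.round(s['finger_force'],1))
if len(sys.argv)>3: print('shares total',(R.T@(np.array(sys.argv[1:4],float)-p)/.02).round(2))
E
python3 go.py .603 .044 .1
```

```text
t 1.77 pos [ 0.502  -0.0993  0.2309] yaw 13.38 Rz [ 0.     0.002 -1.   ] q [-2.460e+01  2.200e+00  1.011e+02  1.000e-01  7.670e+01  5.200e+01] w 0.653 F [-0.5 -0.  -0.2] fin 0.0
shares total [ 6.57 -5.79  6.56]
```

Call:
play_rows --rows '[[[0.94, -0.83, 0], 0, 0.65], [[0.94, -0.83, 0], 0, 0.65], [[0.94, -0.83, 0], 0, 0.65], [[0.94, -0.83, 0], 0, 0.65], [[0.94, -0.83, 0], 0, 0.65], [[0.94, -0.83, 0.5], 0, 0.65], [[0.93, -0.81, 1], 0, 0.65], [[0, 0, 1], 0, 0.65], [[0, 0, 1], 0, 0.65], [[0, 0, 1], 0, 0.65]]'

```text
t: 2.6
ee_pos: [0.6019, 0.04, 0.1398]
tool_rot: [[0.973, 0.229, -0.001], [0.229, -0.973, -0.0], [-0.001, -0.0, -1.0]]
force: [0.3, -0.3, 0.1]
gripper_width: 0.653
finger_force: 0.0
```

Call:
play_rows --rows '[[[0, 0, 1], 0, 0.65], [[0, 0, 0.5], 0, 0.65], [[0, 0, 0], 0, 0.65]]'

```text
t: 2.85
ee_pos: [0.5999, 0.0397, 0.1081]
tool_rot: [[0.974, 0.228, -0.006], [0.228, -0.974, 0.001], [-0.006, -0.002, -1.0]]
force: [0.2, -0.1, 0.8]
gripper_width: 0.649
finger_force: 0.0
```

```bash
python3 go.py .603 .044 .031
python3 - <<'E'
from station import *
import cv2
c=read_camera('scene')['frame'];cv2.imwrite('pics/s1.png',cv2.resize(c[150:310,170:380,::-1],(780,594)))
E
```

```text
t 2.85 pos [0.5999 0.0397 0.1081] yaw 13.17 Rz [-0.006  0.001 -1.   ] q [-7.5 21.5 93.4 -0.  65.5 69.3] w 0.649 F [ 0.2 -0.1  0.8] fin 0.0
shares total [ 0.22 -0.16  3.85]
```

View pics/s1.png

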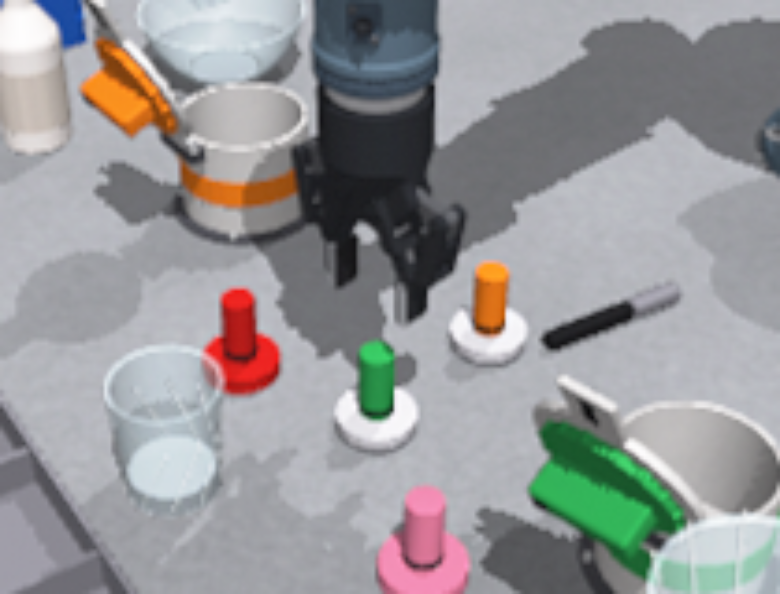

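The gripper hangs above the green lap (handle at about (375,375) in the crop), with the other laps clear of its fingers. I correct sideways, go down and grip.

Call:
play_rows --rows '[[[0.2, -0.16, 0], 0, 0.65], [[0, 0, 0.6], 0, 0.65], [[0, 0, 0.8], 0, 0.65], [[0, 0, 0.8], 0, 0.65], [[0, 0, 0.8], 0, 0.65], [[0, 0, 0.7], 0, 0.65], [[0, 0, 0], 0, 0.65], [[0, 0, 0], 0, 0.65]]'

```text
t: 3.57
ee_pos: [0.6051, 0.0441, 0.0368]
tool_rot: [[0.974, 0.228, -0.001], [0.228, -0.974, 0.0], [-0.001, -0.0, -1.0]]
force: [-0.0, 1.2, 0.4]
gripper_width: 0.65
finger_force: 0.0
```

Call:
play_rows --rows '[[[0, 0, 0], 0, 0.45], [[0, 0, 0], 0, 0.3], [[0, 0, 0], 0, 0.15], [[0, 0, 0], 0, 0.0], [[0, 0, 0], 0, 0], [[0, 0, 0], 0, 0], [[0, 0, 0], 0, 0], [[0, 0, 0], 0, 0]]'

```text
t: 4.23
ee_pos: [0.6066, 0.0439, 0.0387]
tool_rot: [[0.974, 0.228, 0.003], [0.228, -0.974, -0.0], [0.002, 0.001, -1.0]]
force: [-0.2, 1.1, 6.7]
gripper_width: 0.286
finger_force: 58.9
```

Call:
play_rows --rows '[[[0, 0, 0], 0, 0], [[0, 0, 0], 0, 0]]'

```text
t: 4.4
ee_pos: [0.6066, 0.0439, 0.0387]
tool_rot: [[0.974, 0.228, 0.003], [0.228, -0.974, -0.0], [0.002, 0.001, -1.0]]
force: [-0.6, 0.5, 6.2]
gripper_width: 0.284
finger_force: 58.9
```

Call:
play_rows --rows '[[[0, 0, -0.3], 0, 0], [[0, 0, -0.7], 0, 0], [[0, 0, -0.5], 0, 0], [[0, 0, 0], 0, 0]]'

```text
t: 4.73
ee_pos: [0.6074, 0.0438, 0.0706]
tool_rot: [[0.974, 0.228, 0.005], [0.228, -0.974, -0.001], [0.005, 0.002, -1.0]]
force: [-0.0, -0.1, -1.0]
gripper_width: 0.288
finger_force: 59.0
```

Call:
play_rows --rows '[[[0, 0, -0.8], 0, 0], [[0, 0, -1], 0, 0], [[0, 0, -1], 0, 0], [[0, 0, -1], 0, 0], [[0, 0, -1], 0, 0], [[-0.2, -0.7, 0], 0, 0], [[-0.2, -1, 0], 0, 0], [[-0.2, -1, 0], 0, 0], [[-0.2, -1, 0], 0, 0], [[-0.2, -1, 0], 0, 0]]'

```text
t: 5.57
ee_pos: [0.5628, 0.1324, 0.1621]
tool_rot: [[0.974, 0.228, -0.002], [0.228, -0.974, 0.0], [-0.001, -0.001, -1.0]]
force: [0.1, -0.2, -0.9]
gripper_width: 0.289
finger_force: 59.1
```

Call:
play_rows --rows '[[[-0.2, -1, 0], 0, 0], [[-0.2, -1, 0], 0, 0], [[-0.2, -1, 0], 0, 0], [[-0.2, -1, 0], 0, 0], [[-0.2, -1, 0], 0, 0], [[-0.1, -1, 0], 0, 0], [[0, -0.8, 0], 0, 0], [[0, 0, 0], 0, 0], [[0, 0, 0], 0, 0]]'

```text
t: 6.32
ee_pos: [0.5107, 0.2593, 0.1623]
tool_rot: [[0.973, 0.23, -0.001], [0.23, -0.973, -0.0], [-0.001, 0.0, -1.0]]
force: [-0.5, -0.2, -1.4]
gripper_width: 0.283
finger_force: 59.1
```

```bash
python3 go.py .511 .264 .0447
python3 - <<'E'
from station import *
from h import *
a=read_camera('scene');b=read_camera('top')
cv2.imwrite('pics/s2.png',np.hstack([cv2.resize(a['frame'][130:330,270:450,::-1],(400,444)),cv2.resize(b['frame'][160:310,100:235,::-1],(400,444))]))
E
```

```text
t 6.32 pos [0.5107 0.2593 0.1623] yaw 13.32 Rz [-0.001 -0.    -1.   ] q [15.  14.1 95.9 -0.  70.  91.7] w 0.283 F [-0.5 -0.2 -1.4] fin 59.1
shares total [ 0.08 -0.23  5.88]
```

View pics/s2.png

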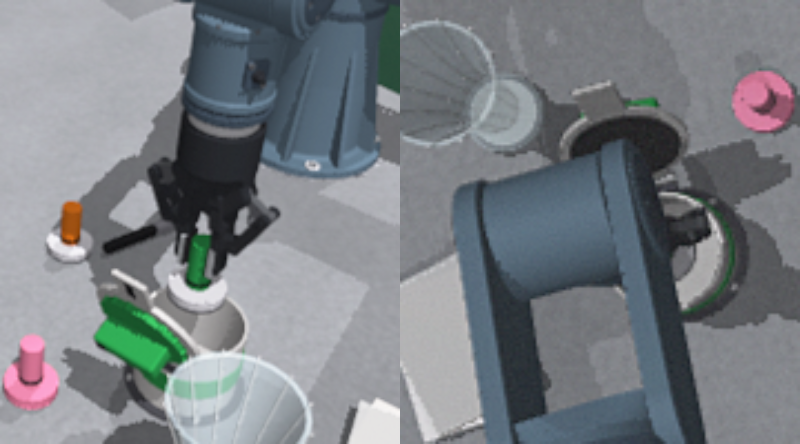

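The lap hangs upright over the mouth (disc at (198,290) in the left crop), with the lid clear. I lower it, slowly near the floor.

Call:
play_rows --rows '[[[0.08, -0.23, 0.3], 0, 0], [[0, 0, 0.7], 0, 0], [[0, 0, 0.8], 0, 0], [[0, 0, 0.8], 0, 0], [[0, 0, 0.8], 0, 0], [[0, 0, 0.8], 0, 0], [[0, 0, 0.6], 0, 0], [[0, 0, 0.4], 0, 0], [[0, 0, 0.2], 0, 0], [[0, 0, 0], 0, 0]]'

```text
t: 7.25
ee_pos: [0.5122, 0.2629, 0.0544]
tool_rot: [[0.974, 0.228, -0.001], [0.228, -0.974, -0.0], [-0.002, 0.0, -1.0]]
force: [-0.8, -0.7, -0.2]
gripper_width: 0.284
finger_force: 59.2
```

Call:
play_rows --rows '[[[0, 0, 0.1], 0, 0], [[0, 0, 0.1], 0, 0], [[0, 0, 0], 0, 0]]'

```text
t: 7.5
ee_pos: [0.5129, 0.2633, 0.0517]
tool_rot: [[0.974, 0.228, 0.001], [0.228, -0.974, 0.0], [0.001, -0.0, -1.0]]
force: [0.2, 0.2, -0.8]
gripper_width: 0.284
finger_force: 59.2
```

Call:
play_rows --rows '[[[0, 0, 0.1], 0, 0], [[0, 0, 0.1], 0, 0], [[0, 0, 0], 0, 0]]'

```text
t: 7.75
ee_pos: [0.5124, 0.2632, 0.0471]
tool_rot: [[0.974, 0.228, -0.0], [0.228, -0.974, -0.0], [-0.0, 0.0, -1.0]]
force: [0.6, 0.4, -1.5]
gripper_width: 0.29
finger_force: 59.2
```

Call:
play_rows --rows '[[[0, 0, 0.1], 0, 0], [[0, 0, 0], 0, 0]]'

```text
t: 7.92
ee_pos: [0.5124, 0.2632, 0.045]
tool_rot: [[0.974, 0.228, -0.0], [0.228, -0.974, -0.0], [-0.0, 0.0, -1.0]]
force: [-0.6, -0.1, -1.8]
gripper_width: 0.286
finger_force: 59.2
```

Call:
play_rows --rows '[[[0, 0, 0.05], 0, 0], [[0, 0, 0.05], 0, 0], [[0, 0, 0], 0, 0]]'

```text
t: 8.17
ee_pos: [0.5127, 0.2633, 0.0448]
tool_rot: [[0.974, 0.228, -0.0], [0.228, -0.974, -0.0], [-0.0, 0.0, -1.0]]
force: [-5.8, -1.0, 11.0]
gripper_width: 0.288
finger_force: 60.8
```

Call:
play_rows --rows '[[[0, 0, 0.05], 0, 0], [[0, 0, 0], 0, 0]]'

```text
t: 8.33
ee_pos: [0.5126, 0.2634, 0.0447]
tool_rot: [[0.974, 0.229, -0.0], [0.229, -0.974, -0.0], [-0.0, 0.0, -1.0]]
force: [-8.5, -2.3, 18.8]
gripper_width: 0.284
finger_force: 61.7
```

Contact with the floor comes at the predicted height. I ease off and release part-way.

Call:
play_rows --rows '[[[0, 0, -0.07], 0, 0], [[0, 0, 0], 0, 0.32], [[0, 0, 0], 0, 0.36], [[0, 0, 0], 0, 0.4], [[0, 0, 0], 0, 0.45], [[0, 0, 0], 0, 0.5], [[0, 0, 0], 0, 0.5], [[0, 0, 0], 0, 0.5]]'

```text
t: 9.0
ee_pos: [0.5127, 0.264, 0.0442]
tool_rot: [[0.974, 0.228, 0.001], [0.228, -0.974, 0.001], [0.001, -0.001, -1.0]]
force: [-2.2, 3.4, 6.1]
gripper_width: 0.502
finger_force: 0.7
```

Call:
play_rows --rows '[[[0, 0, -0.4], 0, 0.5], [[0, 0, -0.7], 0, 0.5], [[0, 0, -0.7], 0, 0.5], [[0, 0, -0.9], 0, 0.5], [[0, 0, -1], 0, 0.5], [[0, 0, -1], 0, 0.4], [[0, 0, -1], 0, 0.2], [[0, 0, -1], 0, 0], [[0, 0, -1], 0, 0], [[0, 0, -1], 0, 0]]'

```text
t: 9.83
ee_pos: [0.5125, 0.2629, 0.2189]
tool_rot: [[0.974, 0.228, 0.0], [0.228, -0.974, -0.0], [0.0, 0.0, -1.0]]
force: [0.0, -0.5, -0.1]
gripper_width: -0.004
finger_force: 0.0
```

Call:
play_rows --rows '[[[0, 0, -1], 0, 0], [[0, 0.3, -1], 0, 0], [[0, 1, -1], 0, 0], [[0, 1, 0], 0, 0], [[0, 1, 0], 0, 0], [[0, 1, 0], 0, 0], [[0, 1, 0], 0, 0], [[0, 1, 0], 0, 0], [[0, 0.7, 0], 0, 0], [[0, 0, 0], 0, 0]]'

```text
t: 10.67
ee_pos: [0.545, 0.1242, 0.2778]
tool_rot: [[0.974, 0.225, 0.0], [0.225, -0.974, -0.001], [-0.0, 0.001, -1.0]]
force: [0.1, 0.4, 1.0]
gripper_width: 0.004
finger_force: 0.0
```

```bash
python3 go.py
python3 - <<'E'
from station import *
from h import *
a=read_camera('scene');b=read_camera('top')
np.savez('s3.npz',**a);np.savez('t3.npz',**b)
cv2.imwrite('pics/s3.png',np.hstack([cv2.resize(a['frame'][200:380,270:430,::-1],(400,450)),cv2.resize(b['frame'][160:310,100:235,::-1],(400,450))]))
E
```

```text
t 10.67 pos [0.545  0.1242 0.2778] yaw 13.02 Rz [ 0.    -0.001 -1.   ] q [ 0.7  6.2 91.3 -0.1 82.5 77.7] w 0.004 F [0.1 0.4 1. ] fin 0.0
```

View pics/s3.png

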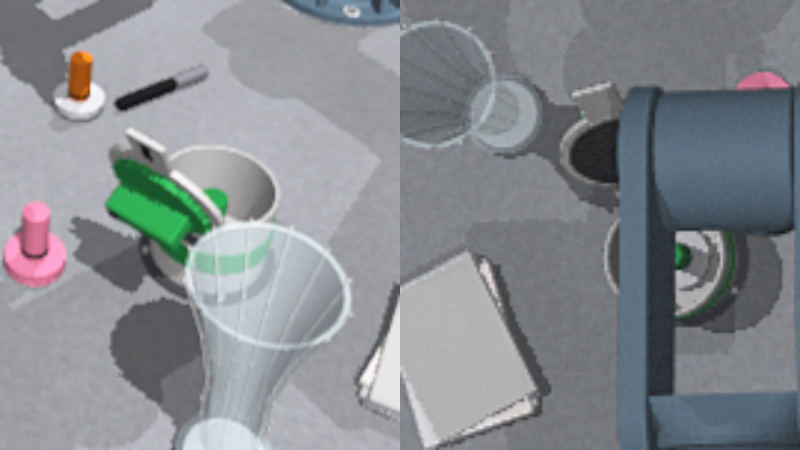

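The lap stands upright in the pot (green handle at (215,200) left crop and (683,255) right crop). Next I go behind the lid tab with the fingers shut.

Call:
play_rows --rows '[[[0.7, -0.4, 0], 0, 0], [[1, -0.7, 0], 0, 0], [[1, -0.7, 0], 0, 0], [[1, -0.7, 0], 0, 0], [[1, -0.8, 0], 0, 0], [[1, -0.8, 0], 0, 0], [[1, -0.8, 0], 0, 0], [[0.9, -0.8, 0], 0, 0], [[0.8, -0.8, 0], 0, 0], [[0, -0.7, 0], 0, 0]]'

```text
t: 11.6
ee_pos: [0.676, 0.3079, 0.2766]
tool_rot: [[0.973, 0.229, -0.0], [0.229, -0.973, 0.0], [-0.0, -0.0, -1.0]]
force: [-0.1, -0.5, -1.2]
gripper_width: -0.003
finger_force: 0.0
```

Call:
play_rows --rows '[[[0, 0, 0.4], 0, 0], [[0, 0, 0.8], 0, 0], [[0, 0, 0.8], 0, 0], [[0, 0, 0.8], 0, 0], [[0, 0, 0.3], 0, 0], [[0, 0, 0], 0, 0]]'

```text
t: 12.1
ee_pos: [0.6732, 0.3047, 0.213]
tool_rot: [[0.974, 0.228, -0.005], [0.228, -0.974, -0.001], [-0.005, 0.0, -1.0]]
force: [-0.6, -0.4, -1.1]
gripper_width: 0.001
finger_force: 0.0
```

```bash
python3 go.py .668 .301 .215
python3 - <<'E'
from station import *
from h import *
a=read_camera('scene');b=read_camera('top')
cv2.imwrite('pics/s4.png',np.hstack([cv2.resize(a['frame'][150:350,270:450,::-1],(400,444)),cv2.resize(b['frame'][130:280,100:235,::-1],(400,444))]))
E
```

```text
t 12.1 pos [0.6732 0.3047 0.213 ] yaw 13.19 Rz [-0.005 -0.001 -1.   ] q [15.2 32.  65.6 -0.  82.7 92. ] w 0.001 F [-0.6 -0.4 -1.1] fin 0.0
shares total [-0.3   0.12 -0.1 ]
```

View pics/s4.png

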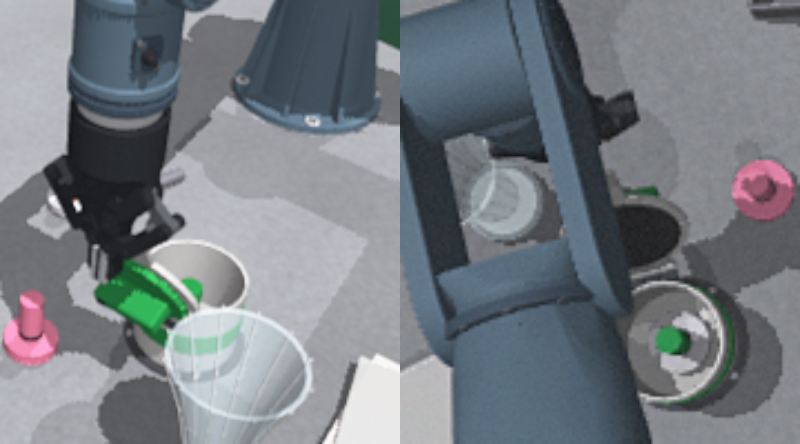

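The shut fingers stand behind the tab at (100,265) in the left crop, clear of the vase. Next is the push along the arc.

Call:
play_rows --rows '[[[-0.5, 0.1, -0.1], 0, 0], [[-0.6, 0, -0.1], 0, 0], [[-0.6, 0, -0.1], 0, 0], [[-0.6, 0, -0.15], 0, 0], [[-0.6, 0, -0.15], 0, 0], [[-0.7, 0, -0.25], 0, 0], [[-0.7, 0, -0.25], 0, 0], [[0, 0, 0], 0, 0]]'

```text
t: 12.87
ee_pos: [0.5914, 0.284, 0.2411]
tool_rot: [[0.974, 0.229, 0.004], [0.229, -0.974, 0.001], [0.004, -0.0, -1.0]]
force: [-0.2, 1.1, -0.1]
gripper_width: 0.0
finger_force: 0.0
```

```bash
python3 go.py
cat > lid.py <<'E'
from station import *
from h import *
s=observe();y=np.radians(13.3);B=np.array([[np.cos(y),-np.sin(y),0],[np.sin(y),np.cos(y),0],[0,0,1]])
o=np.array([.511,.264,0]);print('tcp pot',((np.array(s['ee_pos'])-o)@B).round(4))
a=read_camera('scene');q=(cloud(a).reshape(-1,3)-o)@B;g=green(a).ravel()
m=(np.abs(q[:,1])<.06)&(q[:,2]>.1)&(q[:,2]<.26)&(np.abs(q[:,0])<.17)&g
print('green in lid zone',m.sum(),np.percentile(q[m],[2,50,98],axis=0).round(3).tolist())
E
python3 lid.py
```

```text
t 12.87 pos [0.5914 0.284  0.2411] yaw 13.21 Rz [ 0.004  0.001 -1.   ] q [15.3 19.9 79.1  0.  80.7 92.1] w 0.0 F [-0.2  1.1 -0.1] fin 0.0
tcp pot [0.0828 0.001  0.2411]
green in lid zone 1089 [[0.073, -0.037, 0.141], [0.079, 0.008, 0.172], [0.108, 0.043, 0.206]]
```

Call:
play_rows --rows '[[[-0.7, 0, 0.05], 0, 0], [[-0.7, 0, 0.1], 0, 0], [[-0.62, 0, 0.15], 0, 0], [[-0.62, 0, 0.15], 0, 0], [[-0.58, 0, 0.26], 0, 0], [[-0.58, 0, 0.26], 0, 0], [[-0.53, 0, 0.35], 0, 0], [[-0.53, 0, 0.35], 0, 0], [[-0.46, 0, 0.44], 0, 0], [[-0.46, 0, 0.44], 0, 0]]'

```text
t: 13.75
ee_pos: [0.4804, 0.2576, 0.1874]
tool_rot: [[0.974, 0.228, 0.003], [0.228, -0.974, 0.001], [0.003, -0.0, -1.0]]
force: [-0.3, 0.3, 0.4]
gripper_width: -0.004
finger_force: 0.3
```

```bash
python3 go.py;python3 lid.py
```

```text
t 13.75 pos [0.4804 0.2576 0.1874] yaw 13.18 Rz [ 0.003  0.001 -1.   ] q [15.7  9.  99.  -0.  71.9 92.5] w -0.004 F [-0.3  0.3  0.4] fin 0.3
tcp pot [-0.0312  0.0008  0.1874]
green in lid zone 1294 [[-0.01, -0.037, 0.12], [0.034, 0.005, 0.158], [0.052, 0.042, 0.175]]
```

Call:
play_rows --rows '[[[-0.42, 0, 0.42], 0, 0], [[-0.42, 0, 0.42], 0, 0], [[-0.28, 0, 0.57], 0, 0], [[-0.28, 0, 0.57], 0, 0], [[-0.18, 0, 0.6], 0, 0], [[-0.18, 0, 0.6], 0, 0], [[-0.07, 0, 0.6], 0, 0], [[-0.07, 0, 0.4], 0, 0], [[0, 0, 0.2], 0, 0], [[0, 0, 0], 0, 0]]'

```text
t: 14.63
ee_pos: [0.4427, 0.2488, 0.0987]
tool_rot: [[0.974, 0.228, -0.0], [0.228, -0.974, -0.0], [-0.0, -0.0, -1.0]]
force: [-0.5, -0.1, -0.5]
gripper_width: 0.001
finger_force: 0.0
```

Call:
play_rows --rows '[[[0, 0, 0.1], 0, 0], [[0, 0, 0.1], 0, 0], [[0, 0, 0], 0, 0]]'

```text
t: 14.88
ee_pos: [0.4434, 0.2491, 0.0977]
tool_rot: [[0.974, 0.228, 0.001], [0.228, -0.974, 0.0], [0.001, 0.0, -1.0]]
force: [-5.9, -3.5, 16.0]
gripper_width: 0.002
finger_force: 8.1
```

Call:
play_rows --rows '[[[0, 0, -0.4], 0, 0], [[0, 0, -0.8], 0, 0], [[0, 0, -1], 0, 0.2], [[0, 0, -1], 0, 0.4], [[0, 0, -1], 0, 0.6], [[0, 0, -1], 0, 0.6], [[0, 0, 0], 0, 0.6]]'

```text
t: 15.47
ee_pos: [0.4454, 0.2497, 0.2044]
tool_rot: [[0.974, 0.228, 0.008], [0.228, -0.974, 0.002], [0.009, -0.0, -1.0]]
force: [0.7, 0.7, 1.1]
gripper_width: 0.597
finger_force: 0.0
```

```bash
python3 go.py;python3 - <<'E'
from station import *
from h import *
y=np.radians(13.3);B=np.array([[np.cos(y),-np.sin(y),0],[np.sin(y),np.cos(y),0],[0,0,1]])
o=np.array([.511,.264,0])
a=read_camera('scene');q=(cloud(a).reshape(-1,3)-o)@B;g=green(a).ravel()
for lo,hi in((.129,.142),(.1,.112)):
    m=(np.linalg.norm(q[:,:2],axis=1)<.07)&(q[:,2]>lo)&(q[:,2]<hi)&g
    p=q[m];(c,wh,an)=cv2.minAreaRect(p[:,:2].astype(np.float32)*1000);bx=cv2.boxPoints((c,wh,an))
    e=max((bx[1]-bx[0],bx[2]-bx[1]),key=np.linalg.norm)
    k=p[:,:2]-p[:,:2].mean(0);v=np.linalg.svd(k,full_matrices=False)[2][0]
    print(m.sum(),'z',np.median(p[:,2]),'rect',c,wh,'ang',np.degrees(np.arctan2(e[1],e[0]))%180,'pca',np.degrees(np.arctan2(v[1],v[0]))%180)
rm=(q[:,0]<-.06)&(q[:,0]>-.095)&(np.abs(q[:,1])<.016)&(q[:,2]>.08)&(q[:,2]<.12)
print('tab z',rm.sum(),np.median(q[rm,2]) if rm.any() else '')
cv2.imwrite('pics/s5.png',cv2.resize(a['frame'][180:340,280:440,::-1],(560,560),interpolation=2))
E
```

```text
t 15.47 pos [0.4454 0.2497 0.2044] yaw 13.2 Rz [ 0.008  0.002 -1.   ] q [ 15.9   3.2 103.2   0.   73.1  92.7] w 0.597 F [0.7 0.7 1.1] fin 0.0
228 z 0.13567211600906148 rect (0.28637075424194336, 1.0745506286621094) (21.396947860717773, 68.37213897705078) ang 96.60162 pca 96.82188027187546
520 z 0.10629377017620079 rect (0.6952590942382812, 2.244823455810547) (86.95486450195312, 93.08552551269531) ang 150.50745 pca 115.73288060919046
tab z 123 0.09817715399257176
```

View pics/s5.png

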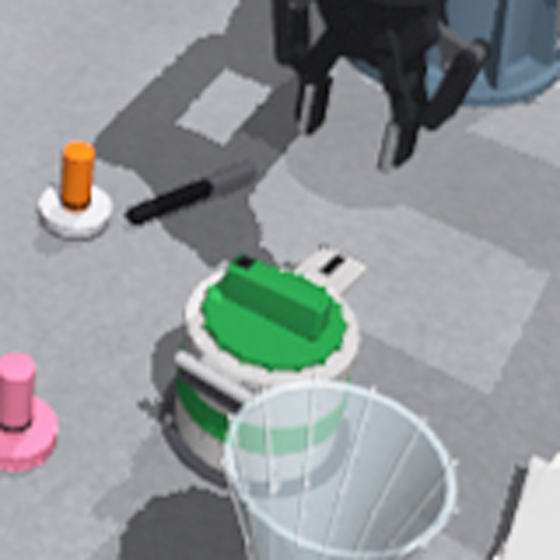

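Lid shut: the tab measures 98 mm high. The wing lies at 96.7° to the pot's x, with its black end at (243,262). I move over the cap and roll back 97° so that the fingers straddle it.

Call:
play_rows --rows '[[[0.8, 0, 0], 0, 0.6], [[0.9, 0, 0], 0, 0.6], [[0.9, 0, 0], 0, 0.6], [[0.75, 0, 0], 0, 0.6], [[0, 0, 0], -0.9, 0.6], [[0, 0, 0], -1, 0.6], [[0, 0, 0], -1, 0.6], [[0, 0, 0], -1, 0.6], [[0, 0, 0], -1, 0.6], [[0, 0, 0], -1, 0.6]]'

```text
t: 16.35
ee_pos: [0.5072, 0.2639, 0.1979]
tool_rot: [[0.732, 0.681, -0.002], [0.681, -0.732, -0.0], [-0.001, -0.001, -1.0]]
force: [-0.6, -0.2, 0.1]
gripper_width: 0.596
finger_force: 0.0
```

Call:
play_rows --rows '[[[0, 0, 0], -1, 0.6], [[0, 0, 0], -1, 0.6], [[0, 0, 0], -1, 0.6], [[0, 0, 0], -1, 0.6], [[0, 0, 0], -1, 0.6], [[0, 0, 0], -1, 0.6], [[0, 0, 0], -1, 0.6], [[0, 0, 0], -1, 0.6], [[0, 0, 0], -1, 0.6], [[0, 0, 0], -1, 0.6]]'

```text
t: 17.18
ee_pos: [0.5072, 0.2639, 0.198]
tool_rot: [[-0.051, 0.999, -0.002], [0.999, 0.051, -0.0], [-0.0, -0.002, -1.0]]
force: [0.0, 0.6, -0.3]
gripper_width: 0.598
finger_force: 0.0
```

Call:
play_rows --rows '[[[0, 0, 0], -1, 0.6], [[0, 0, 0], -1, 0.6], [[0, 0, 0], -1, 0.6], [[0, 0, 0], -0.5, 0.6], [[0, 0, 0], 0, 0.6], [[0, 0, 0], 0, 0.6]]'

```text
t: 17.68
ee_pos: [0.5073, 0.264, 0.1983]
tool_rot: [[-0.344, 0.939, -0.001], [0.939, 0.344, -0.0], [0.0, -0.001, -1.0]]
force: [-0.2, -0.0, 0.0]
gripper_width: 0.598
finger_force: 0.0
```

```bash
python3 go.py .511 .265 .113
```

```text
t 17.68 pos [0.5073 0.264  0.1983] yaw 110.1 Rz [-0.001 -0.    -1.   ] q [15.6 11.8 94.4  0.  73.9 -4.5] w 0.598 F [-0.2 -0.   0. ] fin 0.0
shares total [-0.02  0.2   4.26]
```

Call:
play_rows --rows '[[[0, 0.2, 0.4], 0, 0.6], [[0, 0, 0.8], 0, 0.6], [[0, 0, 0.8], 0, 0.6], [[0, 0, 0.8], 0, 0.6], [[0, 0, 0.8], 0, 0.6], [[0, 0, 0.5], 0, 0.6], [[0, 0, 0], 0, 0.6], [[0, 0, 0], 0, 0.6]]'

```text
t: 18.35
ee_pos: [0.5111, 0.2654, 0.1164]
tool_rot: [[-0.345, 0.939, -0.001], [0.939, 0.345, -0.0], [0.0, -0.001, -1.0]]
force: [-0.4, 0.6, 0.1]
gripper_width: 0.602
finger_force: 0.0
```

Call:
play_rows --rows '[[[0, 0, 0], 0, 0.4], [[0, 0, 0], 0, 0.2], [[0, 0, 0], 0, 0], [[0, 0, 0], 0, 0], [[0, 0, 0], 0, 0], [[0, 0, 0], 0, 0]]'

```text
t: 18.85
ee_pos: [0.5075, 0.2641, 0.1179]
tool_rot: [[-0.346, 0.938, -0.009], [0.938, 0.346, -0.004], [-0.001, -0.009, -1.0]]
force: [-17.5, -8.1, 14.7]
gripper_width: 0.221
finger_force: 58.8
```

Call:
play_rows --rows '[[[0, -0.15, -0.08], 0, 0], [[0, 0, 0], 0, 0], [[0, 0, 0], 0, 0]]'

```text
t: 19.1
ee_pos: [0.5074, 0.264, 0.1185]
tool_rot: [[-0.345, 0.939, -0.003], [0.939, 0.345, -0.001], [-0.0, -0.003, -1.0]]
force: [-5.5, -2.9, -1.1]
gripper_width: 0.217
finger_force: 60.9
```

Forces are small. Now I turn clockwise, about 97° in all.

Call:
play_rows --rows '[[[0, -0.04, 0], 0.4, 0], [[0, 0, 0], 0.8, 0], [[0, 0, 0], 0.8, 0], [[0, 0, 0], 0.8, 0], [[0, 0, 0], 0.8, 0], [[0, 0, 0], 0.8, 0]]'

```text
t: 19.6
ee_pos: [0.5074, 0.264, 0.1184]
tool_rot: [[0.035, 0.999, -0.001], [0.999, -0.035, -0.001], [-0.001, -0.001, -1.0]]
force: [-2.4, -1.4, -3.6]
gripper_width: 0.218
finger_force: 60.6
```

Call:
play_rows --rows '[[[0, 0, 0], 0.8, 0], [[0, 0, 0], 0.8, 0], [[0, 0, 0], 0.8, 0], [[0, 0, 0], 0.8, 0], [[0, 0, 0], 0.8, 0], [[0, 0, 0], 0.8, 0]]'

```text
t: 20.1
ee_pos: [0.5075, 0.264, 0.1185]
tool_rot: [[0.438, 0.899, -0.001], [0.899, -0.438, -0.0], [-0.001, -0.001, -1.0]]
force: [-2.6, -2.1, -2.9]
gripper_width: 0.219
finger_force: 60.6
```

```bash
python3 go.py .5074 .264 .1185
```

```text
t 20.1 pos [0.5075 0.264  0.1185] yaw 64.0 Rz [-0.001 -0.    -1.   ] q [15.6 17.2 97.7 -0.  65.1 41.6] w 0.219 F [-2.6 -2.1 -2.9] fin 60.6
shares total [-0.   -0.01 -0.  ]
```

Call:
play_rows --rows '[[[0, 0, 0], 0.9, 0], [[0, 0, 0], 0.9, 0], [[0, 0, 0], 0.9, 0], [[0, 0, 0], 0.9, 0], [[0, 0, 0], 0.9, 0], [[0, 0, 0], 0.9, 0], [[0, 0, 0], 0.9, 0], [[0, 0, 0], 0.9, 0], [[0, 0, 0], 0.9, 0], [[0, 0, 0], 0.9, 0]]'

```text
t: 20.93
ee_pos: [0.5077, 0.2639, 0.1185]
tool_rot: [[0.946, 0.325, -0.001], [0.325, -0.946, -0.001], [-0.001, 0.0, -1.0]]
force: [-1.9, -3.1, -3.5]
gripper_width: 0.213
finger_force: 60.5
```

```bash
python3 go.py; python3 -c "
from station import *
print(observe()['ft_torque'])"
```

```text
t 20.93 pos [0.5077 0.2639 0.1185] yaw 18.98 Rz [-0.001 -0.001 -1.   ] q [15.6 17.2 97.7 -0.  65.1 86.6] w 0.213 F [-1.9 -3.1 -3.5] fin 60.5
[-0.32845778  0.44318653  0.08238325]
```

Call:
play_rows --rows '[[[0, 0, 0], 0.4, 0], [[0, 0, 0], 0.4, 0], [[0, 0, 0], 0.4, 0], [[0, 0, 0], 0, 0]]'

```text
t: 21.27
ee_pos: [0.5077, 0.2639, 0.1184]
tool_rot: [[0.974, 0.228, -0.001], [0.228, -0.974, -0.001], [-0.001, 0.001, -1.0]]
force: [-1.8, -3.6, -3.5]
gripper_width: 0.215
finger_force: 60.6
```

```bash
python3 go.py; python3 -c "
from station import *
print(observe()['ft_torque'])"
```

```text
t 21.27 pos [0.5077 0.2639 0.1184] yaw 13.18 Rz [-0.001 -0.001 -1.   ] q [15.6 17.2 97.7 -0.  65.1 92.4] w 0.215 F [-1.8 -3.6 -3.5] fin 60.6
[-0.32042123  0.50341278  0.49805494]
```

Call:
play_rows --rows '[[[0, 0, 0], 0.3, 0], [[0, 0, 0], 0.2, 0], [[0, 0, 0], 0, 0]]'

```text
t: 21.52
ee_pos: [0.5081, 0.264, 0.1187]
tool_rot: [[0.982, 0.187, 0.001], [0.187, -0.982, -0.001], [0.001, 0.001, -1.0]]
force: [-0.6, -2.9, -4.7]
gripper_width: 0.22
finger_force: 66.3
```

```bash
python3 go.py; python3 -c "
from station import *
print(observe()['ft_torque'])"
```

```text
t 21.52 pos [0.5081 0.264  0.1187] yaw 10.78 Rz [ 0.001 -0.001 -1.   ] q [15.6 17.2 97.7 -0.1 65.  94.9] w 0.22 F [-0.6 -2.9 -4.7] fin 66.3
[-0.46843727  0.12295696  1.17322942]
```

The torque climbs to 1.2 N m, so the cap is at its end stop. I release and retreat.

Call:
play_rows --rows '[[[0, 0, 0], 0, 0.3], [[0, 0, 0], 0, 0.45], [[0, 0, 0], 0, 0.6], [[0, 0, 0], 0, 0.6], [[0, 0, 0], 0, 0.6], [[0, 0, -0.5], 0, 0.6], [[0, 0, -0.9], 0, 0.6], [[0, 0, -1], 0, 0.6], [[0, 0, -1], 0, 0.6], [[0, 0, -1], 0, 0.6]]'

```text
t: 22.35
ee_pos: [0.5079, 0.2643, 0.2085]
tool_rot: [[0.983, 0.185, 0.001], [0.185, -0.983, 0.0], [0.001, -0.0, -1.0]]
force: [0.8, -0.8, 0.2]
gripper_width: 0.6
finger_force: 0.0
```

Call:
play_rows --rows '[[[-0.5, 0, -1], 0, 0.6], [[-1, 0, -1], 0, 0.6], [[-1, 0, 0], 0, 0.6], [[-1, 0, 0], 0, 0.6], [[-1, 0, 0], 0, 0.6], [[-0.6, 0, 0], 0, 0.6], [[0, 0, 0], 0, 0.6], [[0, 0, 0], 0, 0.6]]'

```text
t: 23.02
ee_pos: [0.4078, 0.2454, 0.2478]
tool_rot: [[0.983, 0.186, 0.002], [0.186, -0.983, 0.001], [0.002, -0.0, -1.0]]
force: [0.0, -0.0, 0.4]
gripper_width: 0.598
finger_force: 0.0
```

```bash
python3 go.py;python3 - <<'E'
from station import *
from h import *
y=np.radians(13.3);B=np.array([[np.cos(y),-np.sin(y),0],[np.sin(y),np.cos(y),0],[0,0,1]])
o=np.array([.511,.264,0])
a=read_camera('scene');q=(cloud(a).reshape(-1,3)-o)@B;g=green(a).ravel()
m=(np.linalg.norm(q[:,:2],axis=1)<.07)&(q[:,2]>.131)&(q[:,2]<.142)&g
p=q[m];k=p[:,:2]-p[:,:2].mean(0);v=np.linalg.svd(k,full_matrices=False)[2][0]
print(m.sum(),p.mean(0),'pca',np.degrees(np.arctan2(v[1],v[0])))
rm=(q[:,0]<-.06)&(q[:,0]>-.095)&(np.abs(q[:,1])<.016)&(q[:,2]>.08)&(q[:,2]<.12)
print('tab z',rm.sum(),np.median(q[rm,2]))
b=read_camera('top')['frame']
cv2.imwrite('pics/s6.png',np.hstack([cv2.resize(a['frame'][180:340,280:440,::-1],(400,400),interpolation=2),cv2.resize(b[100:300,80:280,::-1],(400,400),interpolation=2)]))
E
```

```text
t 23.02 pos [0.4078 0.2454 0.2478] yaw 10.7 Rz [ 0.002  0.001 -1.   ] q [ 16.7  -3.6 104.8   0.   78.6  96. ] w 0.598 F [ 0.  -0.   0.4] fin 0.0
191 [0.0044908  0.00138132 0.13613919] pca -0.9437487788305357
tab z 111 0.09986146300074272
```

View pics/s6.png

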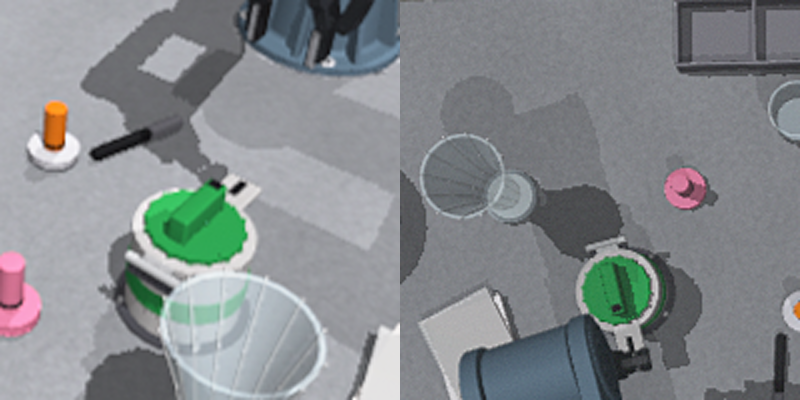

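The black wing end points at the tab (about (218,187) in the left crop). The tab reads 1.5 mm higher than before, so I measure it more carefully.

Run:
```python
from station import *
from h import *
y=np.radians(13.3);B=np.array([[np.cos(y),-np.sin(y),0],[np.sin(y),np.cos(y),0],[0,0,1]])
o=np.array([.509,.264,0])
for i in range(3):
    a=read_camera('scene');q=(cloud(a).reshape(-1,3)-o)@B
    r=np.hypot(q[:,0],q[:,1])
    m=(r<.044)&(q[:,2]>.1)&(q[:,2]<.112)&(np.abs(q[:,1])>.016)
    c=np.linalg.lstsq(np.c_[q[m,:2],np.ones(m.sum())],q[m,2],rcond=None)[0]
    t=(q[:,0]<-.07)&(q[:,0]>-.088)&(np.abs(q[:,1])<.014)&(q[:,2]>.09)&(q[:,2]<.11)
    print('cap disc tilt x,y (rad), z',c.round(4),m.sum(),'tab',t.sum(),np.median(q[t,2]).round(4))
```

```text
cap disc tilt x,y (rad), z [-0.0145 -0.0012  0.1069] 383 tab 51 0.1
cap disc tilt x,y (rad), z [-0.0173 -0.0032  0.107 ] 387 tab 52 0.0998
cap disc tilt x,y (rad), z [-0.0171 -0.0053  0.1069] 388 tab 54 0.1003
```

The lid has lifted by about 0.016 rad, so I press the tab down again.

Call:
play_rows --rows '[[[0.5, 0, 0], 0, 0], [[1, 0, 0.2], 0, 0], [[0, 0, 0.8], 0, 0], [[0, 0, 1], 0, 0], [[0, 0, 1], 0, 0], [[0, 0, 1], 0, 0], [[0, 0, 1], 0, 0], [[0, 0, 0.7], 0, 0], [[0, 0, 0], 0, 0], [[0, 0, 0], 0, 0]]'

```text
t: 24.1
ee_pos: [0.4372, 0.2507, 0.132]
tool_rot: [[0.983, 0.185, -0.002], [0.185, -0.983, -0.001], [-0.002, 0.0, -1.0]]
force: [0.1, 1.0, 0.2]
gripper_width: -0.002
finger_force: 0.0
```

```bash
python3 go.py .438 .247 .098
```

```text
t 24.1 pos [0.4372 0.2507 0.132 ] yaw 10.67 Rz [-0.002 -0.001 -1.   ] q [ 16.3   8.1 107.1   0.   64.9  95.6] w -0.002 F [0.1 1.  0.2] fin 0.0
shares total [0.01 0.19 1.7 ]
```

Call:
play_rows --rows '[[[0, 0.15, 0.5], 0, 0], [[0, 0, 0.6], 0, 0], [[0, 0, 0.4], 0, 0], [[0, 0, 0.2], 0, 0], [[0, 0, 0.1], 0, 0], [[0, 0, 0], 0, 0]]'

```text
t: 24.6
ee_pos: [0.4377, 0.2477, 0.0979]
tool_rot: [[0.983, 0.186, -0.001], [0.186, -0.983, -0.001], [-0.001, 0.001, -1.0]]
force: [-4.9, -2.7, 8.8]
gripper_width: 0.004
finger_force: 4.3
```

Call:
play_rows --rows '[[[0, 0, 0.08], 0, 0], [[0, 0, 0], 0, 0]]'

```text
t: 24.77
ee_pos: [0.4377, 0.2478, 0.0976]
tool_rot: [[0.983, 0.186, -0.0], [0.186, -0.983, -0.001], [-0.001, 0.001, -1.0]]
force: [-10.0, -5.2, 21.0]
gripper_width: 0.001
finger_force: 10.5
```

Call:
play_rows --rows '[[[0, 0, -0.3], 0, 0], [[0, 0, -0.8], 0, 0], [[0, 0, -1], 0, 0], [[0, 0, -1], 0, 0], [[0, 0, -1], 0, 0], [[-1, 0, -1], 0, 0], [[-1, 0, -1], 0, 0], [[0, 0, 0], 0, 0], [[0, 0, 0], 0, 0]]'

```text
t: 25.52
ee_pos: [0.3991, 0.2408, 0.2189]
tool_rot: [[0.983, 0.186, 0.004], [0.186, -0.983, 0.001], [0.004, -0.0, -1.0]]
force: [-0.2, 0.2, 0.0]
gripper_width: -0.0
finger_force: 0.0
```

Run:
```python
from station import *
from h import *
y=np.radians(13.3);B=np.array([[np.cos(y),-np.sin(y),0],[np.sin(y),np.cos(y),0],[0,0,1]])
o=np.array([.509,.264,0])
for i in range(3):
    a=read_camera('scene');q=(cloud(a).reshape(-1,3)-o)@B
    r=np.hypot(q[:,0],q[:,1])
    m=(r<.044)&(q[:,2]>.1)&(q[:,2]<.112)&(np.abs(q[:,1])>.016)
    c=np.linalg.lstsq(np.c_[q[m,:2],np.ones(m.sum())],q[m,2],rcond=None)[0]
    t=(q[:,0]<-.07)&(q[:,0]>-.088)&(np.abs(q[:,1])<.014)&(q[:,2]>.09)&(q[:,2]<.11)
    g=green(a).ravel();w=(r<.07)&(q[:,2]>.13)&(q[:,2]<.142)&g
    p=q[w,:2];v=np.linalg.svd(p-p.mean(0),full_matrices=False)[2][0]
    print('tilt',c.round(4),'tab',np.median(q[t,2]).round(4),'wing',np.degrees(np.arctan2(v[1],v[0])).round(2))
print(observe()['force'],observe()['ee_pos'])
```

```text
tilt [-0.0024 -0.0039  0.1062] tab 0.0986 wing -1.58
tilt [-0.0007 -0.0043  0.1062] tab 0.0984 wing -2.02
tilt [-0.0035 -0.0013  0.1063] tab 0.0983 wing -2.11
[-0.10110458 -0.25786578 -0.07818005] [0.39847756 0.2403416  0.2164145 ]
```

```bash
python3 -c "
from station import *
print(job_done())"
```

```text
the job is handed in; nothing more can be done
None
```

I handed the job in: the green lap stands upright on the green pot's floor, the lid lies shut and the wing cap is at its stop. The lid had crept up about 0.016 rad by the end of the screwing, so I pressed it shut again afterwards, which means it may not have been perfectly flat during the screwing.

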